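# Let the drill blanks out of the bench hopper

### The job

Press the lever of the blank hopper down to its stop with the fingertips so that its lid lifts, and hold it there until all six drill blanks have rolled out into the catch tray. Then ease the lever back up so that the lid settles fully shut without slamming, and move clear. Work only by the lever: do not touch the lid or the blanks, and leave the tool cases, the tube and the bin where they are.

Things in the scene. Friction and masses are not known exactly. Their poses are not given: they have to be found in the camera images.
- hopper: Sheet-steel gravity hopper with blue sides, bolted to the bench, 385 x 150 x 135 mm. Origin on the bench, on its mid-plane; x points from the tray end to the rear, y to the left seen from the tray end, z up. Its trough (100 mm wide) falls 10 degrees to the outlet at x=-42 mm, 45 mm high. Sides: outer faces at y=+-55 mm, 92 mm high at the outlet, 135 mm at the rear.
- lid (a joint): Angle of the hinged steel lid over the outlet: 0 shut, about 0.70 rad fully raised; about 1.58 times the lever's angle (joined by a rod). A lip on its front edge holds the blanks back. Weight and the lever's return spring shut it: let go, it slams. Eased down it should stay well under 1 rad/s, as with the pad rising at 25 to 50 mm/s.
- lever: Steel lever along the -y side of the hopper, with a press pad at its tray end. Origin on its pivot axis at hopper x=-20, y=0, z=60 mm (the arm itself at y=-66 mm); axes parallel to the hopper's at rest. The pad end swings down 0.45 rad to a firm stop; this takes about 3 N at first and 6 N just before it. A spring returns it.
- pad (a point): Centre of the top face of the lever's black rubber press pad, 46 x 46 mm; at rest at hopper x=-140, y=-90, z=87 mm, its edge away from the hopper tilted 0.2 rad up. At the stop it is 32 mm above the bench: it travels 55 mm almost straight down (under 3 mm sideways) and then slopes 0.25 rad the other way. It moves with the lever.
- blank1: Drill blank 1 of 6: plain steel rod, 18 mm diameter, 90 mm long, 0.18 kg, lying across the trough (y is its axis); origin at its centre. Number 1 is nearest the lip, 6 farthest up. Lying in the tray its centre is 19 to 47 mm above the bench.
- blank2: Drill blank 2 of 6: plain steel rod, 18 mm diameter, 90 mm long, 0.18 kg, lying across the trough (y is its axis); origin at its centre. Number 1 is nearest the lip, 6 farthest up. Lying in the tray its centre is 19 to 47 mm above the bench.
- blank3: Drill blank 3 of 6: plain steel rod, 18 mm diameter, 90 mm long, 0.18 kg, lying across the trough (y is its axis); origin at its centre. Number 1 is nearest the lip, 6 farthest up. Lying in the tray its centre is 19 to 47 mm above the bench.
- blank4: Drill blank 4 of 6: plain steel rod, 18 mm diameter, 90 mm long, 0.18 kg, lying across the trough (y is its axis); origin at its centre. Number 1 is nearest the lip, 6 farthest up. Lying in the tray its centre is 19 to 47 mm above the bench.
- blank5: Drill blank 5 of 6: plain steel rod, 18 mm diameter, 90 mm long, 0.18 kg, lying across the trough (y is its axis); origin at its centre. Number 1 is nearest the lip, 6 farthest up. Lying in the tray its centre is 19 to 47 mm above the bench.
- blank6: Drill blank 6 of 6: plain steel rod, 18 mm diameter, 90 mm long, 0.18 kg, lying across the trough (y is its axis); origin at its centre. Number 1 is nearest the lip, 6 farthest up. Lying in the tray its centre is 19 to 47 mm above the bench.
- case_black: Black plastic tool case lying on the bench, 190 x 34 x 32 mm, loose; origin at the centre of its underside, x along its length.
- case_red: Red plastic tool case, same shape and size, loose; origin at the centre of its underside, x along its length.
- bin: Open cardboard bin holding drills, 170 x 100 x 75 mm, loose; origin at the centre of its underside.
- tube: Standing round grey tool tube with black ends, 34 mm diameter, 150 mm tall, loose; origin at the centre of its underside.
- tray (a point): Middle of the catch tray's floor, in front of and below the outlet. Inside, the tray runs from hopper x=-168 to x=-40 mm and is 100 mm wide; floor 11 to 22 mm high, walls 50 mm high.
- lid_lip (a point): Middle of the front edge of the lid's sheet (112 mm wide, 96 mm long, hinged at hopper x=+48, z=110 mm). Shut it lies at about hopper x=-46 mm, 92 mm high; raised, at about x=-30 mm, 155 mm above the bench. It moves with the lid.
Things that resemble listed ones, but are neither listed nor needed, are in the scene too. Leave any purple or turquoise look-alike of the blank6 alone. What is shaped like the blank5 but orange is not meant.

How it is judged:
On the way:
1. the fingers hold the lever down, the lid is fully raised (over 0.62 rad) and all six blanks are in the catch tray (value of joint lid above 0.62 rad and contact force between the fingers and lever above 0.5 N and x of blank1 in the frame of hopper between -0.168 and -0.042 m and y of blank1 in the frame of hopper between -0.05 and 0.05 m and z of each of blank1, blank2, blank3, blank4, blank5, blank6 in the frame of hopper below 0.05 m and x of blank2 in the frame of hopper between -0.168 and -0.042 m and y of blank2 in the frame of hopper between -0.05 and 0.05 m and x of blank3 in the frame of hopper between -0.168 and -0.042 m and y of blank3 in the frame of hopper between -0.05 and 0.05 m and x of blank4 in the frame of hopper between -0.168 and -0.042 m and y of blank4 in the frame of hopper between -0.05 and 0.05 m and x of blank5 in the frame of hopper between -0.168 and -0.042 m and y of blank5 in the frame of hopper between -0.05 and 0.05 m and x of blank6 in the frame of hopper between -0.168 and -0.042 m and y of blank6 in the frame of hopper between -0.05 and 0.05 m), for 0.2 s.
At the end, for the whole second after the job is handed in: The lid is shut (under 0.03 rad), all six blanks lie in the catch tray (centres inside its walls and under 50 mm high), and the cases, the bin and the tube are within 20 mm of where they were (value of joint lid below 0.03 rad and x of blank1 in the frame of hopper between -0.168 and -0.042 m and y of blank1 in the frame of hopper between -0.05 and 0.05 m and z of each of blank1, blank2, blank3, blank4, blank5, blank6 in the frame of hopper below 0.05 m and x of blank2 in the frame of hopper between -0.168 and -0.042 m and y of blank2 in the frame of hopper between -0.05 and 0.05 m and x of blank3 in the frame of hopper between -0.168 and -0.042 m and y of blank3 in the frame of hopper between -0.05 and 0.05 m and x of blank4 in the frame of hopper between -0.168 and -0.042 m and y of blank4 in the frame of hopper between -0.05 and 0.05 m and x of blank5 in the frame of hopper between -0.168 and -0.042 m and y of blank5 in the frame of hopper between -0.05 and 0.05 m and x of blank6 in the frame of hopper between -0.168 and -0.042 m and y of blank6 in the frame of hopper between -0.05 and 0.05 m and distance of each of case_black, case_red, bin, tube from where it was at the start of the episode below 0.02 m); the robot touches nothing.
It fails at once if the lid slams: it closes faster than 3 rad/s (about 0.3 m/s at its edge) (velocity of joint lid below -3 rad/s).
It fails at once if the robot touches the lid (contact force between any of the fingers, the arm and lid above 0.5 N).
It fails at once if the robot touches or lifts a drill blank (contact force between any of the fingers, the arm and blank1 above 0.5 N or contact force between any of the fingers, the arm and blank2 above 0.5 N or contact force between any of the fingers, the arm and blank3 above 0.5 N or contact force between any of the fingers, the arm and blank4 above 0.5 N or contact force between any of the fingers, the arm and blank5 above 0.5 N or contact force between any of the fingers, the arm and blank6 above 0.5 N).
It fails at once if a tool case, the bin or the tube is moved more than 20 mm or lifted (distance of any of case_black, case_red, bin, tube from where it was at the start of the episode above 0.02 m).
It also fails if it takes over 35 s, if anything falls off the work surface, if the arm or the gripper's body presses on something with over 40 N, if the wrist force passes 120 N, or if a joint passes its speed limit or range.

### The arm

A 7-joint arm with a two-finger parallel gripper is mounted at the origin on the work surface. World frame = base frame: x ahead of the robot, y to its left, z up, the work surface at z = 0. Lengths are in m, angles in rad, forces in N, time in s.
With the tool pointing down it reaches from about 0.425 to 0.925 m from the base axis. Payload 6.8 kg.
Tool frame: the origin (TCP) lies at the very end of the fingers, on their centre line; the grasp point (between the pads) lies 19 mm behind it; z points along the fingers, y is the direction in which the jaws open and shut (so a half turn about z gives the same grasp; the last joint's range is limited). The gripper opens to 85 mm and grips with 20 to 120 N. Pads are 22 mm wide; open, the fingers measure 114 mm over their backs; the gripper's body (76 mm by 85 mm) begins 54 mm behind the grasp point. The pads swing forward as they close: fully open they stand 13 mm farther back than shut.
Start: joints at [1.128, 0.477, 0.022, 1.555, -0.011, 1.109, -0.083], TCP at [0.222, -0.638, 0.196] pointing down, gripper open.
Joint ranges: [-2.96, 2.96], [-0.34, 2.1], [-1.41, 1.46], [0.24, 2.44], [-1.37, 4.51], [0.17, 1.92], [-2.96, 2.96]. Speed limits (rad/s): [2.39, 2.39, 3.14, 3.14, 3.14, 3.14, 3.14].

### API

Orientations are given as a unit quaternion [w, x, y, z].
In Python, from station import bot gives the robot as it stands.
- The arm moves only by the tool move_arm, never from a script. Its argument "commands" is text: rows parted by semicolons, each of 7 numbers parted by spaces: the opening, from 0 (shut) to 1 (fully open), then the shift along the tool's x, y, z in cm, then the turn, a rotation vector about the tool's x, y, z in degrees. In form: gripper tx ty tz rx ry rz; .... A call has 1 to 12 rows; each row shifts and turns the commanded pose from where the row before left it, along the tool's axes as they then stand; what a row does not reach is not made up. A row lasts 1/12 s, in which the tool goes at most 41.7 mm and 7.16 degrees, less where a joint would pass 70% of its speed; a pose out of reach is approached as far as the arm can. A call with a gripper value outside its range is refused whole. The fingers move at their own pace and stop on an object; "force" is the grip in N (left out, the last holds). Time passes only in rows, so rows that do not move let the fingers close. It gives the time, the measured TCP pose, the force and the opening at its end, in the units of the state.
- bot.get_obs(): the state, without advancing time (a new reading comes with each control period).
- bot.read_camera(name): name is "scene" or "top" or "wrist"; returns a dict with "img" (384x512x3 uint8, red, green, blue), "K" (3x3 intrinsics, pixels), "distortion" ([k1, k2, p1, p2, k3] as OpenCV has them; the pictures are not rectified), "rvec" (rotation vector, rad) and "tvec" (3), from world to camera coordinates, as OpenCV has them; the wrist camera has in their place "hand_eye" (4x4, takes a point from camera to tool coordinates, whose origin is the TCP and whose axes are the flange's). Camera axes: x right, y down, z forward; pixel columns grow to the right and rows downward; lengths in m; the calibration is good to about 2 mm. A picture is of the moment at which its call begins: read the wrist's pose just before it. There is no depth.
- bot.hand_in(): hands the job in, once; it reports no verdict.
The state is a dict: "t": time; "q": joint angles; "joint_vel": joint speeds; "joint_torque": joint torques, N m; "eef_pos": TCP position; "tool_rot": TCP orientation; "contact_force": force on the tool from outside, world axes, zero at the start; "torque": the same for the moment, N m; "gripper_width": opening from 0.0 (shut) to 1.0 (fully open).
Only numpy, scipy, OpenCV 4.12 (cv2) and the standard library are available. Lean on these libraries where they do the work, as an engineer would, in place of code of your own. Each camera call takes 0.05 s, during which the arm holds its last target. There are 200 camera calls.

## Working session

There is one attempt and no reset: what is moved stays moved. The work goes in short steps, Python scripts to look and compute and a tool call to move; the robot and the scene stay as the last step left them, time stands still between calls to the robot, and variables do not carry over. Pictures are saved under pics/ and viewed, about 8 in all and at most 12, crops included, and the job is handed in when it is done.

Besides the shell and the picture viewer there is one more tool, called after "Emit:" by a JSON object that holds its "fn" and its "kwargs", one argument or row to a line. move_arm: Moves the arm, as the interface text tells. Its arguments: {"type":"object","properties":{"commands":{"type":"string"},"force":{"type":"number"}},"required":["commands"]}

```bash
mkdir -p pics; python3 - <<'E'
from station import bot
import cv2,pickle
o=bot.get_obs();print(o)
for n in ("scene","top"):
    c=bot.read_camera(n);pickle.dump(c,open(f"pics/{n}0.pkl","wb"))
    cv2.imwrite(f"pics/{n}0.png",cv2.resize(c["img"][:,:,::-1],(800,600),interpolation=cv2.INTER_CUBIC))
E
```

```text
{'t': 0.0, 'q': array([ 1.12784617,  0.47782714,  0.0223427 ,  1.55647444, -0.01149812,
        1.10927643, -0.08312559]), 'joint_vel': array([ 2.58156594e-04,  9.02679819e-04,  1.22701574e-03,  3.88006964e-06,
       -6.06376625e-04,  1.25605203e-03,  3.71840153e-04]), 'joint_torque': array([-8.72091405e-04, -5.96447682e+01,  1.60785321e+00, -2.81191099e+01,
        1.26210760e-02,  9.39032121e-03, -1.76193583e-05]), 'eef_pos': array([ 0.22158363, -0.63689072,  0.19519799]), 'tool_rot': array([-9.01019005e-04,  9.86017207e-01,  1.66640946e-01, -2.24430461e-04]), 'contact_force': array([-0.33745186,  0.1639446 , -0.79554521]), 'torque': array([-0.00347239, -0.00283502,  0.02729294]), 'gripper_width': 1.0003048772201386}
```

View pics/scene0.png

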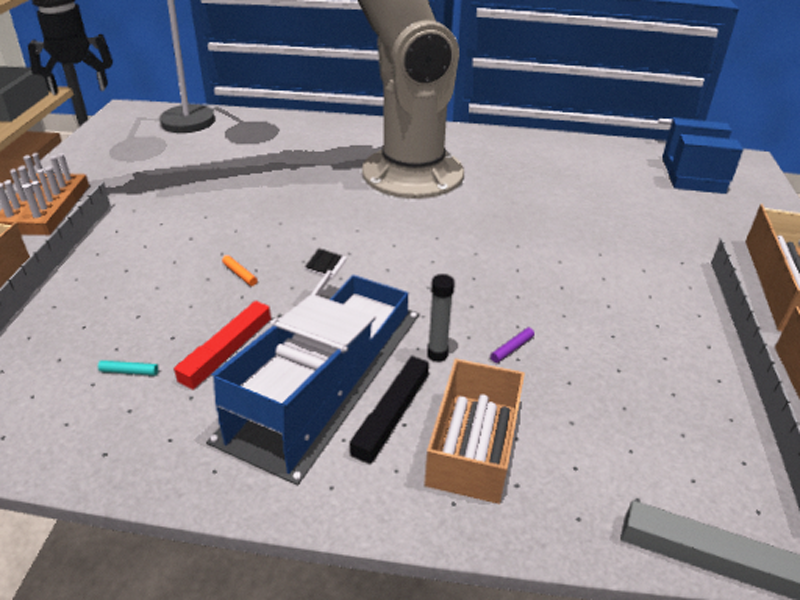

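View pics/top0.png

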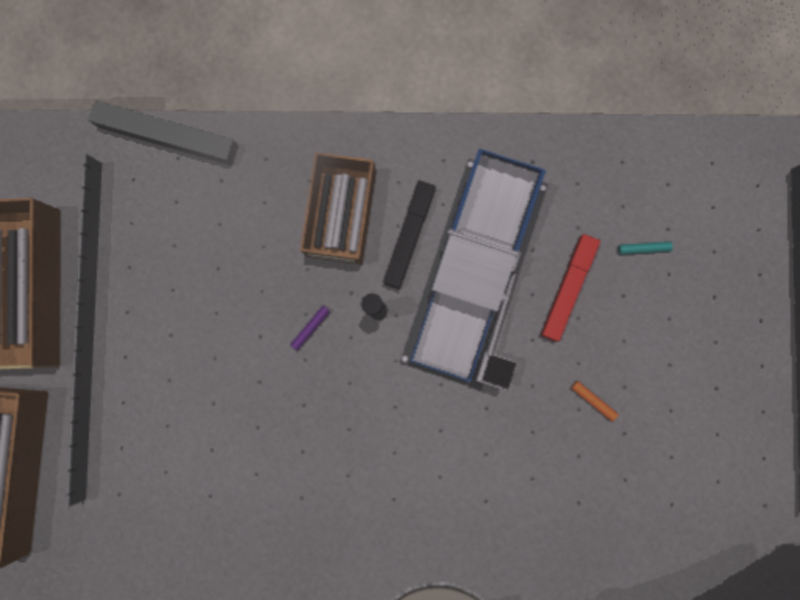

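The scene view shows the hopper with its tray end towards the robot. In the top view (800x600 scale) the pad is at about (499,371), the tray's front corners are at (413,361) and (472,382), and the rear top corners at (480,152) and (544,170). The red case is about (572,288), right of the lever.

```bash
cat > h.py <<'E'
import numpy as np,cv2,pickle
from scipy.optimize import least_squares
def ray(c,px,z):
    p=np.array(px,float)*0.64
    u=cv2.undistortPoints(p.reshape(1,1,2),c["K"],np.array(c["distortion"]))[0,0]
    R=cv2.Rodrigues(np.array(c["rvec"],float))[0];t=np.array(c["tvec"],float).ravel()
    C=-R.T@t;d=R.T@np.array([u[0],u[1],1]);return C+d*(z-C[2])/d[2]
E
python3 - <<'E'
from h import *
from scipy.spatial.transform import Rotation as Ro
c=pickle.load(open("pics/top0.pkl","rb"))
for n,px,z in [("pad",(499,371),.087),("tl",(413,361),.05),("tr",(472,382),.05),("rl",(480,152),.135),("rr",(544,170),.135),("padc1",(488,354),.085),("padc2",(516,360),.09),("padc3",(508,389),.09),("padc4",(480,383),.085),("redn",(552,338),.032),("redf",(590,238),.032),("orange",(595,400),.01),("tube",(373,306),.15)]:
    print(n,ray(c,px,z).round(4))
W={n:ray(c,p,z)[:2] for n,p,z in [("pad",(499,371),.087),("tl",(413,361),.05),("tr",(472,382),.05),("rl",(480,152),.135),("rr",(544,170),.135)]}
def f(v):
    x,y,a,xr,xt=v;R=np.array([[np.cos(a),-np.sin(a)],[np.sin(a),np.cos(a)]])
    L={"pad":(-.14,-.09),"tl":(xt,.053),"tr":(xt,-.053),"rl":(xr,.055),"rr":(xr,-.055)}
    return np.concatenate([R@L[k]+[x,y]-W[k] for k in W])
s=least_squares(f,[.6,-.1,-.3,.2,-.17]);print(s.x,(s.fun*1000).round(1))
a=s.x[2]
x=Ro.from_quat([.986017,.16664,-.000224,-.0009]).as_matrix();print(x.round(3))
E
```

```text
pad [ 0.4851 -0.0941  0.087 ]
tl [0.4991 0.0465 0.05  ]
tr [ 0.4654 -0.053   0.05  ]
rl [ 0.8334 -0.0569  0.135 ]
rr [ 0.8052 -0.1587  0.135 ]
padc1 [ 0.5125 -0.0762  0.085 ]
padc2 [ 0.5033 -0.1212  0.09  ]
padc3 [ 0.4563 -0.1084  0.09  ]
padc4 [ 0.4652 -0.0635  0.085 ]
redn [ 0.5416 -0.1905  0.032 ]
redf [ 0.7152 -0.2562  0.032 ]
orange [ 0.436  -0.2688  0.01  ]
tube [0.5838 0.1084 0.15  ]
[ 0.64472952 -0.05284076 -0.30364832  0.1830438  -0.16986583] [-0.9 -2.8 -0.7  2.   1.4  0.4  2.4  1.8 -2.3 -1.4]
[[ 0.944  0.329 -0.001]
 [ 0.329 -0.944  0.002]
 [-0.    -0.002 -1.   ]]
```

Emit:
{"fn": "move_arm", "kwargs": {
  "commands": "0 1 -1 0 0 0 0;0 2 -2 0 0 0 0;0 2 -2 0 0 0 0;0 2 -2 0 0 0 0;0 2 -2 0 0 0 0;0 2 -2 0 0 0 0;0 2 -2 0 0 0 0;0 2 -2 0 0 0 0;0 2 -2 0 0 0 0;0 2 -2 0 0 0 0;0 2 -2 0 0 0 0;0 2 -2 0 0 0 0",
  "force": 40
}}

```text
t: 1.1
eef_pos: [0.3636, -0.3432, 0.196]
tool_rot: [-0.0, 0.986, 0.167, -0.0]
contact_force: [-0.0, -0.9, 0.1]
gripper_width: -0.001
```

Emit:
{"fn": "move_arm", "kwargs": {
  "commands": "0 2 -2 0 0 0 0;0 2 -2 0 0 0 0;0 2 -2 0 0 0 0;0 2 -2 0 0 0 0;0 2 -2 0 0 0 0;0 2 -2 0 0 0 0;0 2 -2 0 0 0 5;0 2 -1.6 0 0 0 6;0 1.5 -1 0 0 0 6;0 0 0 0 0 0 7;0 0 0 0 0 0 7;0 0 0 0 0 0 6"
}}

```text
t: 2.1
eef_pos: [0.4784, -0.1336, 0.1958]
tool_rot: [-0.0, 0.988, -0.157, -0.0]
contact_force: [0.0, 1.6, -0.0]
gripper_width: -0.001
```

Emit:
{"fn": "move_arm", "kwargs": {
  "commands": "0 -0.1 -0.8 0 0 0 0;0 -0.2 -1.2 0 0 0 0;0 -0.2 -1.2 0 0 0 0;0 -0.1 -0.8 0 0 0 0;0 0 0 1 0 0 0;0 0 0 2 0 0 0;0 0 0 2 0 0 0;0 0 0 1.5 0 0 0;0 0 0 1 0 0 0;0 0 0 0.5 0 0 0;0 0 0 0 0 0 0"
}}

```text
t: 3.02
eef_pos: [0.4843, -0.0943, 0.115]
tool_rot: [0.0, 0.988, -0.155, -0.001]
contact_force: [0.9, 0.2, 0.6]
gripper_width: 0.003
```

```bash
python3 - <<'E'
from station import bot
import cv2,numpy as np
o=bot.get_obs();print(o["eef_pos"],o["tool_rot"])
c=bot.read_camera("wrist");s=bot.read_camera("scene")
a=cv2.resize(c["img"],(400,300));b=cv2.resize(s["img"][120:312,100:356],(400,300),interpolation=cv2.INTER_CUBIC)
cv2.imwrite("pics/m1.png",np.hstack([a,b])[:,:,::-1])
E
```

```text
[ 0.48430342 -0.09433775  0.11501958] [ 3.28062724e-05  9.87958447e-01 -1.54715871e-01 -1.05133471e-03]
```

View pics/m1.png

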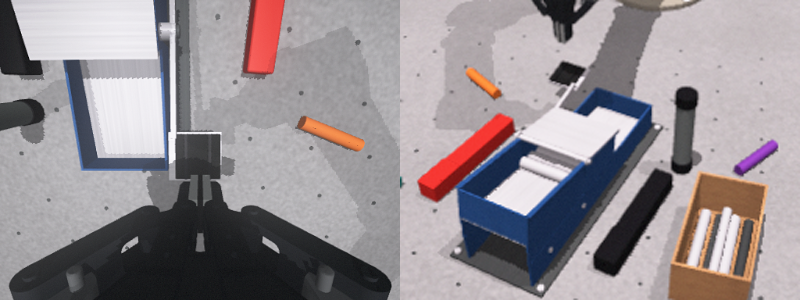

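The wrist half shows the shut fingertips at about (200,178), just short of the pad, which is centred at about (198,156). I'll check where the fingertips would land by projecting the point below them into the image.

```bash
python3 - <<'E'
from station import bot
import cv2,numpy as np
c=bot.read_camera("wrist");H=np.linalg.inv(np.array(c["hand_eye"]))
P=np.array([[0,0,z] for z in (0,.023,.028,.033)]+[[.023,0,.028],[-.023,0,.028]],float)
p,_=cv2.projectPoints(P,cv2.Rodrigues(H[:3,:3])[0],H[:3,3],c["K"],np.array(c["distortion"]))
print(p[:,0]*400/512)
E
```

```text
[[200.13110479 167.54863668]
 [200.12293474 158.75489967]
 [200.1213743  157.07690313]
 [200.11988012 155.47062555]
 [200.13766558 135.06891604]
 [200.10596311 177.78832342]]
```

Emit:
{"fn": "move_arm", "kwargs": {
  "commands": "0 0 0 0.5 0 0 0;0 0 0 0.5 0 0 0;0 0 0 0.5 0 0 0;0 0 0 0.5 0 0 0;0 0 0 0.3 0 0 0;0 0 0 0.3 0 0 0;0 0 0 0.3 0 0 0;0 0 0 0.3 0 0 0;0 0 0 0.3 0 0 0;0 0 0 0.3 0 0 0;0 0 0 0.3 0 0 0;0 0 0 0.3 0 0 0"
}}

```text
t: 4.17
eef_pos: [0.4852, -0.0942, 0.0719]
tool_rot: [0.0, 0.988, -0.155, 0.0]
contact_force: [0.2, 0.4, 0.8]
gripper_width: -0.005
```

Emit:
{"fn": "move_arm", "kwargs": {
  "commands": "0 0 0 0.3 0 0 0;0 0 0 0.3 0 0 0;0 0 0 0.3 0 0 0;0 0 0 0.3 0 0 0;0 0 0 0.3 0 0 0;0 0 0 0.3 0 0 0;0 0 0 0.3 0 0 0;0 0 0 0.3 0 0 0;0 0 0 0.3 0 0 0;0 0 0 0.3 0 0 0;0 0 0 0.3 0 0 0;0 0 0 0.3 0 0 0"
}}

```text
t: 5.17
eef_pos: [0.4848, -0.0941, 0.0359]
tool_rot: [0.0, 0.988, -0.155, -0.0]
contact_force: [-2.2, 2.3, 3.8]
gripper_width: -0.005
```

Emit:
{"fn": "move_arm", "kwargs": {
  "commands": "0 0 0 0.1 0 0 0;0 0 0 0.1 0 0 0;0 0 0 0.1 0 0 0;0 0 0 0.1 0 0 0;0 0 0 0 0 0 0"
}}

```text
t: 5.58
eef_pos: [0.4851, -0.0941, 0.0321]
tool_rot: [-0.0, 0.988, -0.155, -0.0]
contact_force: [-2.2, 0.1, 4.1]
gripper_width: 0.003
```

```bash
python3 - <<'E'
from station import bot
import cv2,numpy as np
o=bot.get_obs();print(o["eef_pos"],o["contact_force"])
c=bot.read_camera("wrist");s=bot.read_camera("scene");t=bot.read_camera("top")
f=lambda im:cv2.resize(im,(400,300),interpolation=cv2.INTER_CUBIC)
cv2.imwrite("pics/m2.png",np.vstack([np.hstack([f(c["img"]),f(s["img"][140:320,110:350])]),np.hstack([f(t["img"][90:270,230:470]),f(t["img"][170:260,240:360])])])[:,:,::-1])
E
```

```text
[ 0.48505921 -0.09413693  0.03208564] [-2.21561803  0.07736732  4.12684144]
```

View pics/m2.png

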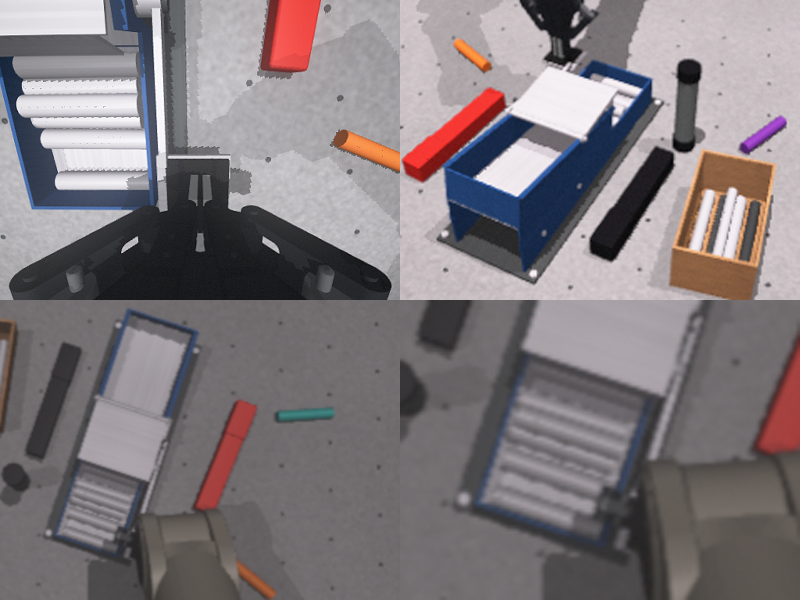

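The lid is up and the rods are in the tray: the wrist view shows rows at about y=65, 85, 105, 122, 138 and 180. The force is only 4 N, so I'll press on until I feel the stop and give the rods time to settle.

Emit:
{"fn": "move_arm", "kwargs": {
  "commands": "0 0 0 0.1 0 0 0;0 0 0 0.1 0 0 0;0 0 0 0.1 0 0 0;0 0 0 0 0 0 0;0 0 0 0 0 0 0;0 0 0 0 0 0 0"
}}

```text
t: 6.23
eef_pos: [0.4851, -0.0942, 0.0292]
tool_rot: [0.0, 0.988, -0.155, -0.0]
contact_force: [-1.2, 0.6, 3.4]
gripper_width: 0.0
```

Emit:
{"fn": "move_arm", "kwargs": {
  "commands": "0 0 0 0.1 0 0 0;0 0 0 0.1 0 0 0;0 0 0 0 0 0 0;0 0 0 0 0 0 0"
}}

```text
t: 6.57
eef_pos: [0.4851, -0.0941, 0.0271]
tool_rot: [0.0, 0.988, -0.155, -0.0]
contact_force: [-1.5, 1.2, 4.3]
gripper_width: 0.002
```

Emit:
{"fn": "move_arm", "kwargs": {
  "commands": "0 0 0 0.1 0 0 0;0 0 0 0.1 0 0 0;0 0 0 0 0 0 0;0 0 0 0 0 0 0"
}}

```text
t: 6.9
eef_pos: [0.4851, -0.0941, 0.0251]
tool_rot: [-0.0, 0.988, -0.155, -0.0]
contact_force: [-3.3, 0.2, 3.8]
gripper_width: 0.0
```

```bash
python3 - <<'E'
from station import bot
import cv2,numpy as np
c=bot.read_camera("wrist");s=bot.read_camera("scene")
f=lambda im:cv2.resize(im,(400,600),interpolation=cv2.INTER_CUBIC)
cv2.imwrite("pics/m3.png",np.hstack([cv2.resize(c["img"][40:300,0:340],(520,400),interpolation=cv2.INTER_CUBIC),cv2.resize(s["img"][130:230,150:220],(280,400),interpolation=cv2.INTER_CUBIC)])[:,:,::-1])
H=np.linalg.inv(np.array(c["hand_eye"]))
p,_=cv2.projectPoints(np.zeros((1,3)),cv2.Rodrigues(H[:3,:3])[0],H[:3,3],c["K"],np.array(c["distortion"]))
print((p[0,0]-[0,40])*[520/340,400/260])
E
```

```text
[391.78570336 268.40167436]
```

View pics/m3.png

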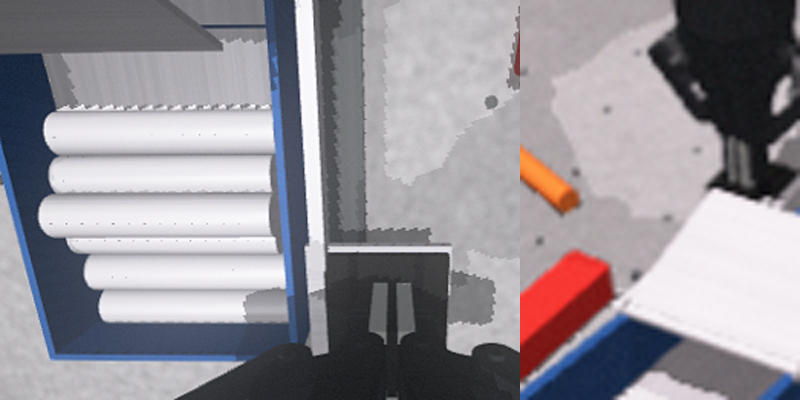

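All six rods are clearly in the tray, at crop rows of about 132, 173, 215, 243, 272 and 306. The fingertips are well on the pad. I'll keep pressing to find the stop.

Emit:
{"fn": "move_arm", "kwargs": {
  "commands": "0 0 0 0.1 0 0 0;0 0 0 0.1 0 0 0;0 0 0 0 0 0 0;0 0 0 0 0 0 0"
}}

```text
t: 7.33
eef_pos: [0.4852, -0.0942, 0.0232]
tool_rot: [-0.0, 0.988, -0.155, 0.0]
contact_force: [-3.4, 1.1, 3.2]
gripper_width: -0.003
```

Emit:
{"fn": "move_arm", "kwargs": {
  "commands": "0 0 0 0.1 0 0 0;0 0 0 0.1 0 0 0;0 0 0 0 0 0 0;0 0 0 0 0 0 0"
}}

```text
t: 7.67
eef_pos: [0.4852, -0.0942, 0.0212]
tool_rot: [-0.0, 0.988, -0.155, 0.0]
contact_force: [-2.5, 0.7, 4.9]
gripper_width: -0.0
```

Emit:
{"fn": "move_arm", "kwargs": {
  "commands": "0 0 0 0.1 0 0 0;0 0 0 0.1 0 0 0;0 0 0 0 0 0 0;0 0 0 0 0 0 0"
}}

```text
t: 8.0
eef_pos: [0.4853, -0.0942, 0.0192]
tool_rot: [0.0, 0.988, -0.155, 0.0]
contact_force: [-2.0, 0.6, 3.6]
gripper_width: -0.001
```

```bash
python3 - <<'E'
from station import bot
from h import *
o=bot.get_obs();print(o["eef_pos"],o["contact_force"],o["joint_torque"].round(2))
s=bot.read_camera("scene")
S=s["img"][130:290,130:340]
# predicted lid front corners for lid angles
x0,y0,a=.6447,-.0528,-.3036
R=np.array([[np.cos(a),-np.sin(a),0],[np.sin(a),np.cos(a),0],[0,0,1]])
S=cv2.resize(S,(800,610)[:2] if 0 else (787,600),interpolation=cv2.INTER_CUBIC)
# lid: hinge (48,110), shut lip (-46,92), r, th0
d=np.array([-.094,-.018]);r=np.hypot(*d);th0=np.arctan2(d[1],-d[0])
for th,col in ((.5,(255,0,0)),(.62,(0,200,0)),(.7,(255,0,255))):
    t=th0+th
    L=[[.048-r*np.cos(t),y,.110+r*np.sin(t)] for y in (-.056,.056)]+[[.048,y,.11] for y in (.056,-.056)]
    P=np.array(L)@R.T+[x0,y0,0]
    p,_=cv2.projectPoints(P,np.array(s["rvec"],float),np.array(s["tvec"],float),s["K"],np.array(s["distortion"]))
    p=(p[:,0]-[130,130])*600/160
    print(th,p.round())
    cv2.polylines(S,[p.astype(np.int32)],True,col,1)
cv2.imwrite("pics/m4.png",S[:,:,::-1])
E
```

```text
[ 0.48527911 -0.09419877  0.01917444] [-1.9869575   0.61867093  3.64524562] [ -0.   -45.68  -1.16 -17.8    0.11  -0.6   -0.  ]
0.5 [[242. 165.]
 [402. 216.]
 [329. 345.]
 [165. 287.]]
0.62 [[237. 155.]
 [399. 206.]
 [329. 345.]
 [165. 287.]]
0.7 [[233. 149.]
 [396. 200.]
 [329. 345.]
 [165. 287.]]
```

View pics/m4.png

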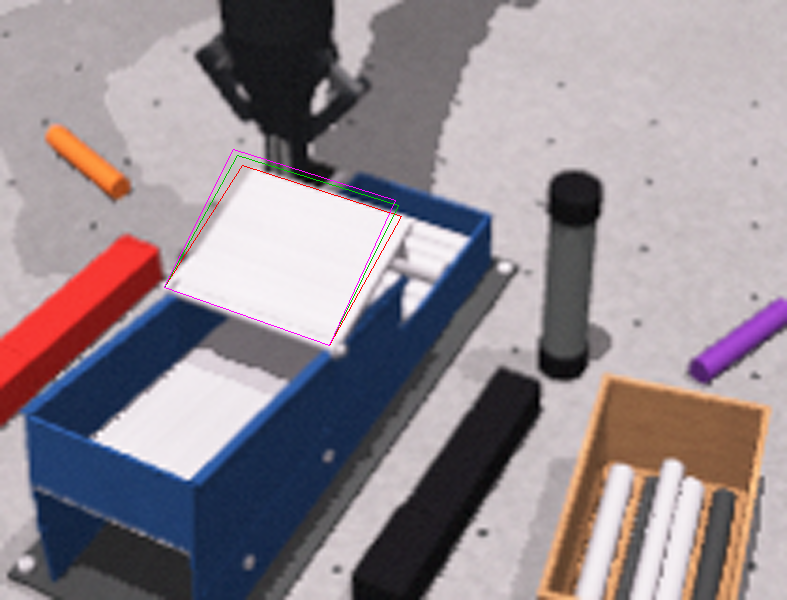

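The overlay puts the lid at about 0.5 rad, and the 0.62 and 0.70 outlines lie above its edge. So the lever isn't at its stop yet, which agrees with the low force. I'll measure the lid angle numerically as I press further.

```bash
cat > lid.py <<'E'
from h import *
x0,y0,a=.6447,-.0528,-.3036
R=np.array([[np.cos(a),-np.sin(a),0],[np.sin(a),np.cos(a),0],[0,0,1]])
d=np.array([-.094,-.018]);r=np.hypot(*d);th0=np.arctan2(d[1],-d[0])
def lid(s):
    """lid angle whose projected front edge lies on the strongest bright/dark step, at several y"""
    g=cv2.GaussianBlur(cv2.cvtColor(s["img"],cv2.COLOR_RGB2GRAY).astype(np.float32),(0,0),.7)
    out=[];T=np.arange(-.15,.95,.01)
    for y in (-.03,-.015,0,.015,.03):
        P=np.array([[.048-r*np.cos(th0+t),y,.11+r*np.sin(th0+t)] for t in T])@R.T+[x0,y0,0]
        p=cv2.projectPoints(P,np.array(s["rvec"],float),np.array(s["tvec"],float),s["K"],np.array(s["distortion"]))[0][:,0].astype(np.float32)
        v=cv2.remap(g,p[:,:1],p[:,1:],cv2.INTER_LINEAR).ravel()
        k=np.argmin(v[6:]-v[:-6]);out.append(round(float(T[k+3]),2))
    return out
E
python3 - <<'E'
from lid import *
from station import bot
print(lid(pickle.load(open("pics/scene0.pkl","rb"))));print(lid(bot.read_camera("scene")))
E
```

```text
[0.06, 0.06, 0.06, 0.2, 0.36]
[0.53, 0.53, 0.55, 0.53, 0.53]
```

Emit:
{"fn": "move_arm", "kwargs": {
  "commands": "0 0 0 0.1 0 0 0;0 0 0 0.1 0 0 0;0 0 0 0.1 0 0 0;0 0 0 0.1 0 0 0;0 0 0 0 0 0 0;0 0 0 0 0 0 0"
}}

```text
t: 8.6
eef_pos: [0.4855, -0.0942, 0.0152]
tool_rot: [-0.0, 0.988, -0.155, 0.0]
contact_force: [-0.1, -1.2, 3.8]
gripper_width: 0.002
```

```bash
python3 - <<'E'
from lid import *
from station import bot
print(lid(bot.read_camera("scene")),bot.get_obs()["contact_force"])
E
```

```text
[0.61, 0.6, 0.59, 0.74, 0.59] [-0.77744985 -1.12730442  3.36546397]
```

Emit:
{"fn": "move_arm", "kwargs": {
  "commands": "0 0 0 0.1 0 0 0;0 0 0 0.1 0 0 0;0 0 0 0.1 0 0 0;0 0 0 0 0 0 0;0 0 0 0 0 0 0"
}}

```text
t: 9.07
eef_pos: [0.4857, -0.0943, 0.0123]
tool_rot: [-0.0, 0.988, -0.155, 0.001]
contact_force: [1.5, -1.2, 5.0]
gripper_width: 0.002
```

Emit:
{"fn": "move_arm", "kwargs": {
  "commands": "0 0 0 0.1 0 0 0;0 0 0 0.1 0 0 0;0 0 0 0 0 0 0;0 0 0 0 0 0 0"
}}

```text
t: 9.4
eef_pos: [0.4859, -0.0943, 0.0104]
tool_rot: [-0.0, 0.988, -0.155, 0.001]
contact_force: [2.1, -1.2, 4.2]
gripper_width: 0.004
```

```bash
python3 - <<'E'
from lid import *
from station import bot
print(lid(bot.read_camera("scene")),bot.get_obs()["contact_force"])
E
```

```text
[0.67, 0.66, 0.69, 0.69, 0.68] [ 2.63708307 -1.64282189  4.66053714]
```

Emit:
{"fn": "move_arm", "kwargs": {
  "commands": "0 0 0 0.1 0 0 0;0 0 0 0.1 0 0 0;0 0 0 0 0 0 0;0 0 0 0 0 0 0"
}}

```text
t: 9.78
eef_pos: [0.4854, -0.0941, 0.0083]
tool_rot: [-0.0, 0.988, -0.155, 0.0]
contact_force: [3.4, -1.1, 4.3]
gripper_width: 0.001
```

Emit:
{"fn": "move_arm", "kwargs": {
  "commands": "0 0 0 0.1 0 0 0;0 0 0 0.1 0 0 0;0 0 0 0 0 0 0;0 0 0 0 0 0 0"
}}

```text
t: 10.12
eef_pos: [0.4853, -0.094, 0.0063]
tool_rot: [-0.0, 0.988, -0.155, 0.0]
contact_force: [2.1, -0.0, 4.4]
gripper_width: -0.001
```

```bash
python3 - <<'E'
from lid import *
from station import bot
o=bot.get_obs();print(lid(bot.read_camera("scene")),o["contact_force"],o["eef_pos"])
E
```

```text
[0.72, 0.71, 0.83, 0.74, 0.73] [ 2.09266158 -0.00978883  4.41986194] [ 0.4852542  -0.09401952  0.0062678 ]
```

Emit:
{"fn": "move_arm", "kwargs": {
  "commands": "0 0 0 0.1 0 0 0;0 0 0 0.1 0 0 0;0 0 0 0 0 0 0;0 0 0 0 0 0 0"
}}

```text
t: 10.5
eef_pos: [0.4851, -0.094, 0.0042]
tool_rot: [-0.0, 0.988, -0.155, -0.0]
contact_force: [2.4, -0.8, 4.7]
gripper_width: -0.001
```

```bash
python3 - <<'E'
from lid import *
from station import bot
o=bot.get_obs();c=bot.read_camera("wrist");s=bot.read_camera("scene")
print(lid(s),o["contact_force"],o["eef_pos"])
w=np.clip(c["img"].astype(float)*1.0,0,255)
w=(255*(w/255)**.45).astype(np.uint8)
cv2.imwrite("pics/m5.png",np.hstack([cv2.resize(w[60:320,40:340],(460,400),interpolation=cv2.INTER_CUBIC),cv2.resize((255*(s["img"][130:230,150:235]/255.)**.6).astype(np.uint8),(340,400),interpolation=cv2.INTER_CUBIC)])[:,:,::-1])
E
```

```text
[0.77, 0.76, 0.83, 0.81, 0.75] [ 2.43195373 -0.76782112  4.68651929] [ 0.48511987 -0.0939975   0.00423318]
```

View pics/m5.png

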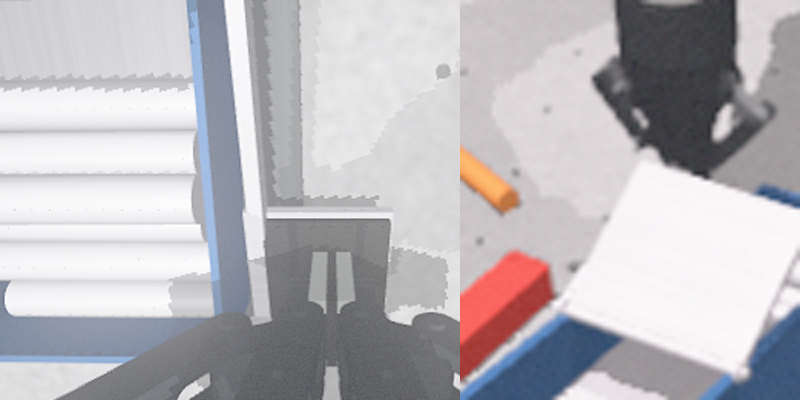

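The fingertips still sit on the pad at about (330,250), and all six rods lie in the tray. The lid reads 0.76 against a 0.06 offset when shut, so about 0.70. I'll try another 2 mm to feel the stop.

Emit:
{"fn": "move_arm", "kwargs": {
  "commands": "0 0 0 0.1 0 0 0;0 0 0 0.1 0 0 0;0 0 0 0 0 0 0;0 0 0 0 0 0 0"
}}

```text
t: 10.93
eef_pos: [0.4851, -0.094, 0.0022]
tool_rot: [-0.0, 0.988, -0.155, -0.0]
contact_force: [1.8, -0.4, 5.5]
gripper_width: -0.0
```

```bash
python3 - <<'E'
from lid import *
from station import bot
o=bot.get_obs();print(lid(bot.read_camera("scene")),o["contact_force"],o["eef_pos"])
E
```

```text
[0.77, 0.82, 0.82, 0.81, 0.79] [ 1.82526021 -0.40393036  5.51761747] [ 0.48511573 -0.09403282  0.00222515]
```

Emit:
{"fn": "move_arm", "kwargs": {
  "commands": "0 0 0 0.1 0 0 0;0 0 0 0.1 0 0 0;0 0 0 0 0 0 0;0 0 0 0 0 0 0"
}}

```text
t: 11.32
eef_pos: [0.485, -0.0941, 0.0002]
tool_rot: [-0.0, 0.988, -0.155, -0.0]
contact_force: [2.7, 0.5, 4.5]
gripper_width: -0.0
```

```bash
python3 - <<'E'
from lid import *
from station import bot
o=bot.get_obs();print(lid(bot.read_camera("scene")),o["contact_force"],o["eef_pos"])
E
```

```text
[0.8, 0.82, 0.82, 0.81, 0.8] [2.71683856 0.45348493 4.49024108] [ 4.85021307e-01 -9.40719742e-02  1.94045133e-04]
```

Emit:
{"fn": "move_arm", "kwargs": {
  "commands": "0 0 0 0.1 0 0 0;0 0 0 0.1 0 0 0;0 0 0 0 0 0 0;0 0 0 0 0 0 0"
}}

```text
t: 11.7
eef_pos: [0.4854, -0.0942, -0.0014]
tool_rot: [0.0, 0.988, -0.155, 0.0]
contact_force: [1.2, -0.3, 8.6]
gripper_width: 0.002
```

```bash
python3 - <<'E'
from lid import *
from station import bot
o=bot.get_obs();print(lid(bot.read_camera("scene")),o["contact_force"],o["eef_pos"])
E
```

```text
[0.84, 0.9, 0.87, 0.87, 0.85] [ 1.23320916 -0.34739683  8.5716535 ] [ 0.48542165 -0.09417873 -0.00139003]
```

Emit:
{"fn": "move_arm", "kwargs": {
  "commands": "0 0 0 0.1 0 0 0;0 0 0 0 0 0 0;0 0 0 0 0 0 0;0 0 0 0 0 0 0;0 0 0 0 0 0 0;0 0 0 0 0 0 0"
}}

```text
t: 12.25
eef_pos: [0.4855, -0.0942, -0.0017]
tool_rot: [0.0, 0.988, -0.155, 0.0]
contact_force: [-0.5, -0.8, 17.0]
gripper_width: 0.002
```

```bash
python3 - <<'E'
from lid import *
from station import bot
o=bot.get_obs();c=bot.read_camera("wrist");print(o["contact_force"],o["eef_pos"])
cv2.imwrite("pics/m6.png",cv2.resize(c["img"][:300],(512,300))[:,:,::-1])
E
```

```text
[-0.46884587 -0.84178444 17.00378832] [ 0.48554407 -0.09420753 -0.00172864]
```

View pics/m6.png

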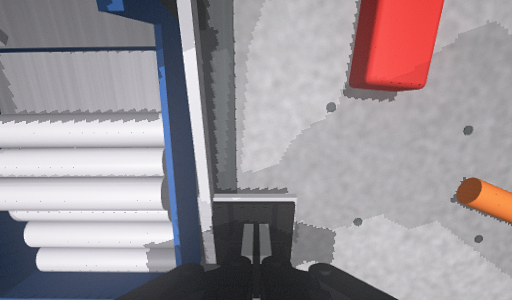

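The stop is reached at 17 N, with six rods in the tray (rows at about 133, 163, 193, 215, 235 and 258). Now I'll ease the lever up at about 30 mm/s.

Emit:
{"fn": "move_arm", "kwargs": {
  "commands": "0 0 0 -0.1 0 0 0;0 0 0 -0.2 0 0 0;0 0 0 -0.25 0 0 0;0 0 0 -0.25 0 0 0;0 0 0 -0.25 0 0 0;0 0 0 -0.25 0 0 0;0 0 0 -0.25 0 0 0;0 0 0 -0.25 0 0 0;0 0 0 -0.25 0 0 0;0 0 0 -0.25 0 0 0;0 0 0 -0.25 0 0 0;0 0 0 -0.25 0 0 0"
}}

```text
t: 13.3
eef_pos: [0.4849, -0.0944, 0.0254]
tool_rot: [0.0, 0.988, -0.155, -0.0]
contact_force: [-2.4, 0.8, 3.9]
gripper_width: -0.002
```

Emit:
{"fn": "move_arm", "kwargs": {
  "commands": "0 0 0 -0.25 0 0 0;0 0 0 -0.25 0 0 0;0 0 0 -0.25 0 0 0;0 0 0 -0.25 0 0 0;0 0 0 -0.25 0 0 0;0 0 0 -0.25 0 0 0;0 0 0 -0.25 0 0 0;0 0 0 -0.25 0 0 0;0 0 0 -0.25 0 0 0;0 0 0 -0.25 0 0 0;0 0 0 -0.25 0 0 0;0 0 0 -0.25 0 0 0"
}}

```text
t: 14.3
eef_pos: [0.4847, -0.0937, 0.0552]
tool_rot: [-0.0, 0.988, -0.155, -0.001]
contact_force: [0.2, 0.3, 0.8]
gripper_width: -0.003
```

Emit:
{"fn": "move_arm", "kwargs": {
  "commands": "0 0 0 -0.25 0 0 0;0 0 0 -0.25 0 0 0;0 0 0 -0.25 0 0 0;0 0 0 -0.25 0 0 0;0 0 0 -0.25 0 0 0;0 0 0 -0.25 0 0 0;0 0 0 -0.25 0 0 0;0 0 0 -0.25 0 0 0;0 0 0 -0.25 0 0 0;0 0 0 -0.25 0 0 0;0 0 0 -0.25 0 0 0;0 0 0 -0.25 0 0 0"
}}

```text
t: 15.3
eef_pos: [0.4851, -0.0941, 0.0855]
tool_rot: [-0.0, 0.988, -0.155, 0.0]
contact_force: [0.1, 0.3, -0.9]
gripper_width: -0.003
```

Emit:
{"fn": "move_arm", "kwargs": {
  "commands": "0 0 0 -0.5 0 0 0;0 0 0 -1 0 0 0;0 0 0 -1.5 0 0 0;0 0 0 -2 0 0 0;0 0 0 -2 0 0 0;0 0 0 -2 0 0 0;0 0 0 -1 0 0 0;0 0 0 0 0 0 0;0 0 0 0 0 0 0"
}}

```text
t: 16.05
eef_pos: [0.4852, -0.0942, 0.1854]
tool_rot: [0.0, 0.988, -0.155, 0.001]
contact_force: [0.5, -0.7, -0.8]
gripper_width: -0.003
```

```bash
python3 - <<'E'
from lid import *
from station import bot
o=bot.get_obs();c=bot.read_camera("wrist");s=bot.read_camera("scene");print(lid(s),o["contact_force"],o["eef_pos"],o["t"])
f=lambda im:cv2.resize(im,(400,300),interpolation=cv2.INTER_CUBIC)
cv2.imwrite("pics/m7.png",np.hstack([f(c["img"]),f(s["img"][120:312,100:356])])[:,:,::-1])
E
```

```text
[0.06, 0.06, 0.18, 0.32, 0.53] [ 0.54863144 -0.6905423  -0.84863847] [ 0.4852421  -0.09420811  0.18544847] 16.05
```

View pics/m7.png

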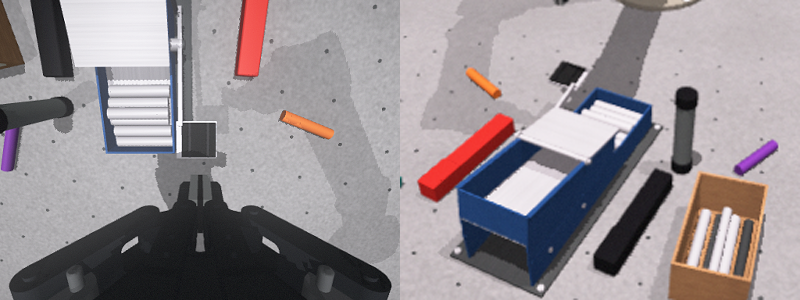

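The lid looks shut and gives the same reading as at the start (0.06). The rods lie in the tray at about (140,75–135), the trough is empty, nothing else has moved, and the arm is clear.

```bash
python3 -c "
from station import bot
print(bot.hand_in())"
```

```text
the job is handed in; nothing more can be done
None
```

I pressed the lever to its stop, all six blanks rolled into the catch tray, and I eased the lid shut before handing the job in at about 16 s. I got no verdict back.

- **Press:** the shut fingertips pushed the pad down until the force jumped to 17 N. I held it there about 0.5 s and counted six blanks in the tray from the wrist camera.
- **Release:** I let the lever up at about 30 mm/s, then raised the tool about 10 cm clear.
- **Last checks:** the lid's front edge gave the same camera reading as before the press (0.06 rad at the clear sample points; the others were unreliable both times). The trough was empty, the blanks were in the tray, and the wrist force was near zero. The cases, tube and bin looked unmoved, though I judged that by eye.

Two readings disagreed with the task description:
- **Stop height:** the stop came with the reported TCP at about −2 mm, not the stated pad height of 32 mm. The fingertips seem to end about 3 cm short of the reported TCP, so I went by the force and the lid's rise.
- **Lid angle:** my camera estimate read about 0.85 rad at the stop, where about 0.70 was expected. It reads high, so it only shows roughly how far the lid opened.

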